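Rotate the jar stock in the row tray

ROBOT

A 7-joint arm with a two-finger parallel gripper is mounted at the origin on a cart in front of the work surface, level with it; the furniture and walls round the work are solid. World frame = base frame: x ahead of the robot, y to its left, z up, the work surface at z = 0. Lengths are in m, angles in rad, forces in N, time in s.
With the tool pointing down it reaches from about 0.4 to 0.85 m from the base axis. Payload 10.4 kg.
Tool frame: the origin (TCP) lies between the finger pads; the fingertips stand 11 mm ahead of it and the grasp point (between the pads) lies 8 mm behind it (r.tcp_to_tips is the distance from the TCP to the fingertips, in m); z points along the fingers, y is the line along which they close (so a half turn about z gives the same grasp; the last joint's range is limited). The gripper opens to 87 mm and grips with 3 to 60 N. Pads are 19 mm wide; open, the fingers measure 117 mm over their backs; the gripper's body (75 mm by 190 mm) begins 51 mm behind the grasp point.
Start: joints at [1.271, 0.332, -0.065, 1.46, 0.022, 1.35, -0.088], TCP at [0.171, -0.601, 0.234] pointing down, gripper open.
Joint ranges: [-2.6, 2.6], [-0.5, 2.12], [-1.47, 1.34], [0.16, 2.42], [-1.27, 4.41], [0.06, 2.06], [-2.6, 2.6]. Speed limits (rad/s): [2.22, 2.22, 2.79, 2.79, 3.14, 3.14, 3.14].

INTERFACE

Orientations are given as a unit quaternion [x, y, z, w].
In Python, from bench import r gives the robot as it stands. The module is installed in compiled form; this text tells all that it offers.
- The arm moves only by the shell command python3 -m crank 'ROWS' [FORCE]. ROWS is JSON, a list of rows, each an object of numbers: "claw": the closure, from -1 (fully open) to 1 (shut); "dx", "dy", "dz": the shift along the tool's x, y, z each as a share of 3 cm, from -1 to 1; "ax", "ay", "az": the turn, a rotation vector about the tool's x, y, z each as a share of 6 degrees, from -1 to 1. A call has 1 to 8 rows; each row shifts and turns the commanded pose from where the row before left it, along the tool's axes as they then stand; what a row does not reach is not made up. A row lasts 1/12 s, in which the tool goes at most 41.7 mm and 7.16 degrees, less where a joint would pass 70% of its speed; a pose out of reach is approached as far as the arm can. A call with a number of a shift or a turn outside -1 to 1 is refused whole. A call with a gripper value outside its range is refused whole. The fingers move at their own pace and stop on an object; FORCE is the grip in N (left out, the last holds). Time passes only in rows, so rows that do not move let the fingers close. It gives the time, the measured TCP pose, the force, the opening and the grip force at its end, in the units of the state.
- r.read_state(): the state, without advancing time (a new reading comes with each control period).
- r.camera(name): name is "side" or "top"; returns a dict with "color" (420x560x3 uint8, red, green, blue), "mtx" (3x3 intrinsics, pixels), "R" (3x3) and "t" (3): a world point X has camera coordinates R X + t. Camera axes: x right, y down, z forward; pixel columns grow to the right and rows downward; lengths in m; the calibration is good to about 2 mm. A picture is of the moment at which its call begins. There is no depth.
- r.close_job(): hands the job in; it is judged then, once.
The state is a dict: "time": time; "joint_positions": joint angles; "joint_vel": joint speeds; "joint_torque": joint torques, N m; "ee_pos": TCP position; "eef_rot": TCP orientation; "ft_force": force on the tool from outside, world axes, zero at the start; "torque": the same for the moment, N m; "width": finger opening in m; "grip_force": force on a finger pad.
Only numpy, scipy, OpenCV 4.12 (cv2) and the standard library are available. Lean on these libraries where they do the work, as an engineer would, in place of code of your own. Each camera call takes 0.05 s, during which the arm holds its last target. There are 200 camera calls.

TASK

Restock the jars in the two-row wooden tray, oldest stock to the front: pull the jar that stands at the back of its row forward to the front lip of the same row, then stand the new jar from the table beside the tray behind it in that row. Both jars end upright on the tray floor between the rails; keep them from tipping over on the way, and leave the flour shaker at the back of the other row where it is.

Things in the scene. Friction and masses are not known exactly. Their poses are not given: they have to be found in the camera images.
- tray: Fixed wooden tray, two rows side by side, 166 x 222 mm. Origin: centre of underside, on the table; x to its back (away from robot at yaw 0), y across, z up. In mm: floor top z 8; row centre lines y = +57.5 and -57.5; each row 80 wide between 6 mm rails (tops z 26), 150 long from front lip (inner face x -75, top z 20, paper tags) to back panel (inner face x 75, top z 50); lip, panel 8 thick.
- jar_old: The older jar: upright, round, brown wood-look with a black lid, 45 mm across (lid too), 119 mm high, 0.25 to 0.5 kg, loose. It starts at the back of either one of the tray's two rows. Origin: centre of its underside, z up along its axis.
- jar_new: The new jar, same shape, look and weight as the older one (45 mm across, 119 mm high), loose. It starts upright on the table to the right of the tray, among a red bottle with white cap (48 mm across, 150 mm high) and a blue tin (68 mm across, 87 mm high), in any order, at least 100 mm between centres. Origin: centre of its underside, z up along its axis.
- flour_shaker: Steel flour shaker with a domed mesh lid, 67 mm across, 110 mm high, loose, standing at the back of the tray's other row. It stays there. Origin: centre of its underside.
There are look-alikes about, which are no part of the job. What is shaped like the jar_new but green or yellow is not meant. Leave any yellow look-alike of the jar_old alone.

How it is judged:
On the way:
1. the older jar stands at the front of its row while the new jar is still away from the tray (x of jar_old in the frame of tray between -0.056 and -0.0325 m and z of jar_old in the frame of tray between 0.004 and 0.013 m and angle between jar_old's own z axis and vertical below 0.12 rad and (y of jar_old in the frame of tray between -0.0775 and -0.0375 m or y of jar_old in the frame of tray between 0.0375 and 0.0775 m) and horizontal distance between jar_new and tray above 0.14 m), for 0.2 s.
At the end, for the whole second after the job is handed in: Both jars stand upright (within 7 degrees), at rest, on the tray floor between the rails of one and the same row (within 20 mm of its centre line): the older one at the front, with a gap of at most 20 mm to the front lip, the new one behind it in the back part of the row (x of jar_old in the frame of tray between -0.056 and -0.0325 m and x of jar_new in the frame of tray between -0.011 and 0.056 m and ((y of jar_old in the frame of tray between -0.0775 and -0.0375 m and y of jar_new in the frame of tray between -0.0775 and -0.0375 m) or (y of jar_old in the frame of tray between 0.0375 and 0.0775 m and y of jar_new in the frame of tray between 0.0375 and 0.0775 m)) and z of jar_old in the frame of tray between 0.004 and 0.013 m and angle between each of jar_old, jar_new's own z axis and vertical below 0.12 rad and z of jar_new in the frame of tray between 0.004 and 0.013 m and linear speed of each of jar_old, jar_new below 0.02 m/s); the robot touches nothing.
It fails at once if the flour shaker is moved by more than 25 mm (distance of flour_shaker from where it was at the start of the episode above 0.025 m).
It fails at once if a jar is tipped over (more than about 34 degrees) (angle between any of jar_old, jar_new's own z axis and vertical above 0.6 rad).
It also fails if it takes over 58 s, if anything falls off the work surface, if the arm or the gripper's body presses on something with over 40 N, if the wrist force passes 120 N, or if a joint passes its speed limit or range.

## Working session

There is one attempt and no reset: what is moved stays moved. The work goes in short steps, Python scripts to look and compute and a shell command to move; the robot and the scene stay as the last step left them, time stands still between calls to the robot, and variables do not carry over. Pictures are saved under pics/ and viewed, at most 10 in all, crops included, and the job is handed in when it is done.

```bash
mkdir -p pics
python3 - <<'E'
from bench import r
import cv2,pickle
s=r.read_state();print(s)
d={}
for n in("top","side"):
    c=r.camera(n);d[n]=c;cv2.imwrite(f"pics/{n}0.png",c["color"][:,:,::-1]);print(n,c["mtx"],c["R"],c["t"])
pickle.dump(d,open("c0.pkl","wb"))
E
```

```text
{'time': 0.0, 'joint_positions': array([ 1.27139114,  0.33288134, -0.06471767,  1.46092889,  0.0215886 ,
        1.34989637, -0.08847484]), 'joint_vel': array([ 0.00032773, -0.00048984,  0.00141974,  0.00153007,  0.00021507,
        0.00033186,  0.00042745]), 'joint_torque': array([ 9.24808091e-06, -6.23243737e+01,  2.48102011e-02, -3.89897239e+01,
       -6.12826715e-02,  4.00313688e-02,  1.35512933e-04]), 'ee_pos': array([ 0.17071121, -0.60085284,  0.23275399]), 'eef_rot': array([ 9.90433246e-01,  1.37990878e-01, -1.21736160e-04, -6.98924352e-04]), 'ft_force': array([ 0.00666624, -0.43181342, -0.88199561]), 'torque': array([ 0.02066352, -0.02132375,  0.05192461]), 'grip_force': 0.0, 'width': 0.08708794903528774}
top [[468.16972862   0.         275.82859044]
 [  0.         468.16972862 208.62198782]
 [  0.           0.           1.        ]] [[-0.00554224 -0.99990239 -0.01282592]
 [-0.98725227  0.00751146 -0.15898594]
 [ 0.15906677  0.01178128 -0.98719753]] [-0.1139337   0.50692619  0.9969272 ]
side [[522.37118872   0.         276.53858624]
 [  0.         522.37118872 213.2772487 ]
 [  0.           0.           1.        ]] [[-0.9770391  -0.21298286  0.00573647]
 [-0.08764219  0.37721817 -0.92196817]
 [ 0.19419952 -0.9013017  -0.38722318]] [0.45151418 0.11346835 1.04264408]
```

View pics/top0.png

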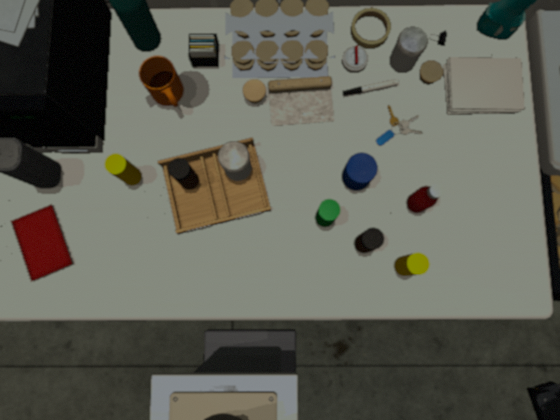

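View pics/side0.png

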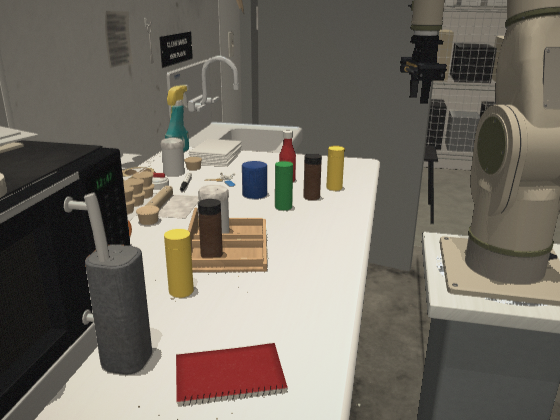

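Candidates for the jars in the top view are:
- dark (183,172), in the left row of the tray
- dark (370,240), on the table to the right
- green (328,212), yellow (413,263) and yellow (120,168), which are look-alikes
- red bottle (422,200) and blue tin (360,170), which are not jars

By the description, jar_old is (183,172) and jar_new is (370,240). The shaker is at (234,157) in the right row. I'll check this in one close crop.

```bash
cat > h.py <<'E'
import numpy as np,cv2
def ray(c,u,v):
    d=c["R"].T@np.linalg.inv(c["mtx"])@np.array([u,v,1.]);return -c["R"].T@c["t"],d
def onz(c,u,v,z):
    o,d=ray(c,u,v);return (o+d*(z-o[2])/d[2])
def proj(c,X):
    p=c["mtx"]@(c["R"]@np.asarray(X,float)+c["t"]);return p[:2]/p[2]
def blob(c,box,thr=75):
    x0,y0,x1,y1=box;m=np.zeros(c["color"].shape[:2],np.uint8)
    m[y0:y1,x0:x1]=(c["color"][y0:y1,x0:x1].max(2)<thr)
    n,l,s,ce=cv2.connectedComponentsWithStats(m);i=1+np.argmax(s[1:,4]);return (l==i).astype(np.uint8),s[i],ce[i]
E
python3 - <<'E'
import pickle,cv2,numpy as np
from h import *
d=pickle.load(open("c0.pkl","rb"));t=d["top"];s=d["side"]
print("C",ray(t,0,0)[0],ray(s,0,0)[0])
for n,c,b in(("old",t,(160,145,212,200)),("new",t,(345,222,392,260)),("old",s,(190,195,228,265)),("new",s,(298,150,326,205))):
    for th in(60,75,90):
        m,st,ce=blob(c,b,th);print(n,th,st,ce.round(1))
a=cv2.resize(t["color"][135:275,140:440],None,fx=2.6,fy=2.6,interpolation=cv2.INTER_CUBIC)
b=cv2.resize(s["color"][140:280,180:360],None,fx=1.6,fy=1.6)
o=np.zeros((600,780,3),np.uint8);o[:364]=a;o[370:370+224,:288]=b
cv2.imwrite("pics/crop.png",o[:,:,::-1])
E
```

```text
C [ 0.3412546  -0.12947541  1.06329691] [0.24861064 0.99309934 0.50576007]
old 60 [161 151  51  39 777] [185.1 170.8]
old 75 [160 151  52  40 859] [185.3 170.5]
old 90 [160 150  52  43 958] [185.4 170.6]
new 60 [355 228  29  25 512] [368.7 240.5]
new 75 [354 228  30  26 546] [368.7 240.5]
new 90 [354 228  30  27 587] [368.6 240.8]
old 60 [198 199  25  58 550] [213.  219.9]
old 75 [ 198  199   25   58 1252] [210.1 227.6]
old 90 [ 190  199   33   59 1402] [208.7 227.8]
new 60 [305 154  16  45 273] [314.2 167.4]
new 75 [304 154  18  46 730] [312.  176.2]
new 90 [298 150  28  50 849] [312.1 172.9]
```

View pics/crop.png

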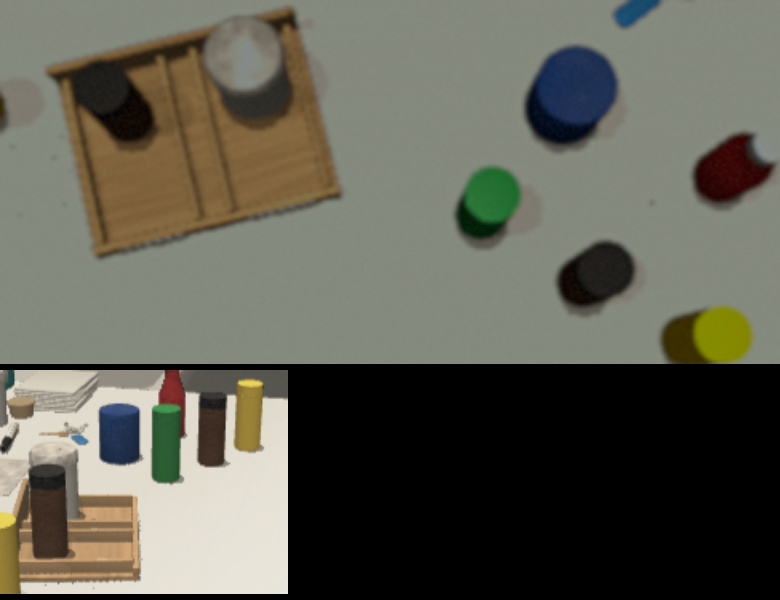

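The crop confirms it. jar_old is the dark lid at top pixel (179,168.5) in the left row, and jar_new is the dark lid at (372.7,239), with green, yellow, red and blue items as its neighbours. The tray corners show clearly.

Run:
```python
import pickle
from h import *
d=pickle.load(open("c0.pkl","rb"));t=d["top"];s=d["side"]
px=lambda a,b:(140+a/2.6,135+b/2.6)
BL=onz(t,*px(50,70),.05);BR=onz(t,*px(294,10),.05);FL=onz(t,*px(98,254),.0);FR=onz(t,*px(340,194),.0)
print(BL,BR,FL,FR)
print("w",np.linalg.norm(BL-BR),np.linalg.norm(FL-FR),"len",np.linalg.norm((BL-FL)[:2]),np.linalg.norm((BR-FR)[:2]))
c=(BL+BR+FL+FR)[:2]/4
v=(BL-BR+FL-FR)[:2];yaw=np.arctan2(-v[0],v[1]);u=(BL-FL+BR-FR)[:2];print("c",c,"yaw",yaw,np.arctan2(u[1],u[0]))
R=np.array([[np.cos(yaw),-np.sin(yaw)],[np.sin(yaw),np.cos(yaw)]])
old=onz(t,*px(102,87),.127)[:2];new=onz(t,*px(605,270),.119)[:2]
# side check: bottom centre row pixel mid -> project
for n,p,z in(("old",old,.008),("new",new,0)):
    print(n,p,"tray",R.T@(p-c),"side pred lid",proj(s,[*p,z+.119]),"base",proj(s,[*p,z]),"rad",np.hypot(*p))
print("shaker",R.T@(onz(t,234,156,.105)[:2]-c))
m,st,_=blob(s,(190,195,228,265),75);
for b,z in(((190,195,228,265),0),((298,152,326,205),0)):
    m,st,ce=blob(s,b,78); ys=np.where(m.any(1))[0]
    for y in(ys[4],ys[15],ys[len(ys)//2]): x=np.where(m[y])[0];print(y,x.min(),x.max())
for n,x in(("green",(491,195)),("yel",(722,335)),("blue",(575,85))):print(n,onz(t,*px(*x),.119 if n!="blue" else .087)[:2])
```

```text
[0.61225355 0.14271117 0.05      ] [ 0.66377796 -0.06711869  0.05      ] [0.45851195 0.10806352 0.        ] [ 0.51035739 -0.1051351   0.        ]
w 0.21606326999715836 0.21941194276929132 len 0.15759739377151724 0.15806048849794768
c [0.56122521 0.01963022] yaw 0.2396603123388155 0.23229529333167803
old [0.57742178 0.08021946] tray [0.03011587 0.05501289] side pred lid [211.32113941 201.16060098] base [213.77495686 254.77462506] rad 0.5829674671032502
new [ 0.43018289 -0.31322608] tray [-0.20630794 -0.29223697] side pred lid [314.34450004 154.95882212] base [312.85449216 197.5566039 ] rad 0.5321352269273592
shaker [ 0.03459531 -0.05977666]
203 198 220
214 199 220
228 200 221
158 305 321
169 305 320
177 304 320
green [ 0.48974    -0.22630908]
yel [ 0.37953141 -0.40095376]
blue [ 0.58578728 -0.30070181]
```

```bash
cat >> h.py <<'E'
def dl(target,yaw=None):
    from bench import r
    from scipy.spatial.transform import Rotation as Ro
    s=r.read_state();R=Ro.from_quat(s["eef_rot"]).as_matrix()
    print("t",s["time"],"ee",s["ee_pos"].round(4),"w",round(s["width"],4),"toolx yaw",round(np.arctan2(R[1,0],R[0,0]),4),"F",s["ft_force"].round(1))
    print("units of 3cm",((R.T@(np.array(target)-s["ee_pos"]))/.03).round(2))
    if yaw is not None: print("az",np.degrees(np.arctan2(R[1,0],R[0,0])-yaw)/6)
E
python3 - <<'E'
import pickle
from h import *
d=pickle.load(open("c0.pkl","rb"));t=d["top"];s=d["side"]
print("side FL",onz(s,266.3,269.4,0))
print("yel",onz(t,117,163,.119))
dl([.579,.080,.25],.236)
E
```

```text
side FL [0.46066548 0.10238737 0.        ]
yel [0.59227774 0.21244648 0.119     ]
t 0.1 ee [ 0.1707 -0.6009  0.2328] w 0.087 toolx yaw 0.2768 F [-0.5 -0.9  0.2]
units of 3cm [ 19.29 -18.11  -0.55]
az 0.38978199845773426
```

```bash
python3 -m crank '[{"claw":-1,"dx":0.3,"dy":-0.3,"dz":-0.3,"az":0.39},{"claw":-1,"dx":0.6,"dy":-0.6,"dz":-0.3},{"claw":-1,"dx":0.75,"dy":-0.7},{"claw":-1,"dx":0.75,"dy":-0.7},{"claw":-1,"dx":0.75,"dy":-0.7},{"claw":-1,"dx":0.75,"dy":-0.7},{"claw":-1,"dx":0.75,"dy":-0.7},{"claw":-1,"dx":0.75,"dy":-0.7}]'
python3 -m crank '[{"claw":-1,"dx":0.75,"dy":-0.7},{"claw":-1,"dx":0.75,"dy":-0.7},{"claw":-1,"dx":0.75,"dy":-0.7},{"claw":-1,"dx":0.75,"dy":-0.7},{"claw":-1,"dx":0.75,"dy":-0.7},{"claw":-1,"dx":0.75,"dy":-0.7},{"claw":-1,"dx":0.75,"dy":-0.7},{"claw":-1,"dx":0.75,"dy":-0.7}]'
python3 -c "
from h import *
dl([.579,.080,.25],.236)"
```

```text
t 0.1 ee [ 0.1707 -0.6009  0.2328] w 0.087 toolx yaw 0.2768 F [-0.5 -0.9  0.2]
units of 3cm [ 19.29 -18.11  -0.55]
az 0.38978199845773426invalid input at $[0]: expected keys claw, dx, dy, dz, ax, ay, az
invalid input at $[0]: expected keys claw, dx, dy, dz, ax, ay, az
```

```bash
python3 -m crank '[{"claw":-1,"dx":0.3,"dy":-0.3,"dz":-0.3,"ax":0,"ay":0,"az":0.39},{"claw":-1,"dx":0.6,"dy":-0.6,"dz":-0.3,"ax":0,"ay":0,"az":0},{"claw":-1,"dx":0.75,"dy":-0.7,"dz":0,"ax":0,"ay":0,"az":0},{"claw":-1,"dx":0.75,"dy":-0.7,"dz":0,"ax":0,"ay":0,"az":0},{"claw":-1,"dx":0.75,"dy":-0.7,"dz":0,"ax":0,"ay":0,"az":0},{"claw":-1,"dx":0.75,"dy":-0.7,"dz":0,"ax":0,"ay":0,"az":0},{"claw":-1,"dx":0.75,"dy":-0.7,"dz":0,"ax":0,"ay":0,"az":0},{"claw":-1,"dx":0.75,"dy":-0.7,"dz":0,"ax":0,"ay":0,"az":0}]'
python3 -c "
from h import *
dl([.579,.080,.25],.236)"
```

```text
time: 0.77
ee_pos: [0.2926, -0.4128, 0.2513]
eef_rot: [0.993, 0.118, -0.0, -0.0]
ft_force: [0.8, -0.4, 0.5]
width: 0.0871
grip_force: 0.0
t 0.7667 ee [ 0.2926 -0.4128  0.2513] w 0.0871 toolx yaw 0.236 F [ 0.8 -0.4  0.5]
units of 3cm [ 13.12 -13.74   0.04]
az -0.00014448204971474513
```

```bash
python3 -m crank '[{"claw":-1,"dx":0.8,"dy":-0.8,"dz":0,"ax":0,"ay":0,"az":0},{"claw":-1,"dx":0.8,"dy":-0.85,"dz":0,"ax":0,"ay":0,"az":0},{"claw":-1,"dx":0.8,"dy":-0.85,"dz":0,"ax":0,"ay":0,"az":0},{"claw":-1,"dx":0.8,"dy":-0.85,"dz":0,"ax":0,"ay":0,"az":0},{"claw":-1,"dx":0.8,"dy":-0.85,"dz":0,"ax":0,"ay":0,"az":0},{"claw":-1,"dx":0.8,"dy":-0.85,"dz":0,"ax":0,"ay":0,"az":0},{"claw":-1,"dx":0.8,"dy":-0.85,"dz":0,"ax":0,"ay":0,"az":0},{"claw":-1,"dx":0.8,"dy":-0.85,"dz":0,"ax":0,"ay":0,"az":0}]' >/dev/null
python3 -m crank '[{"claw":-1,"dx":0.8,"dy":-0.85,"dz":0,"ax":0,"ay":0,"az":0},{"claw":-1,"dx":0.8,"dy":-0.85,"dz":0,"ax":0,"ay":0,"az":0},{"claw":-1,"dx":0.8,"dy":-0.85,"dz":0,"ax":0,"ay":0,"az":0},{"claw":-1,"dx":0.8,"dy":-0.85,"dz":0,"ax":0,"ay":0,"az":0},{"claw":-1,"dx":0.8,"dy":-0.85,"dz":0,"ax":0,"ay":0,"az":0},{"claw":-1,"dx":0.8,"dy":-0.85,"dz":0,"ax":0,"ay":0,"az":0},{"claw":-1,"dx":0.4,"dy":-0.4,"dz":0,"ax":0,"ay":0,"az":0},{"claw":-1,"dx":0,"dy":0,"dz":0,"ax":0,"ay":0,"az":0}]'
python3 -c "
from h import *
dl([.579,.080,.25],.236)"
```

```text
time: 2.1
ee_pos: [0.5452, 0.0291, 0.251]
eef_rot: [0.993, 0.121, -0.0, -0.001]
ft_force: [-0.1, 0.8, -1.2]
width: 0.0869
grip_force: 0.0
t 2.1 ee [0.5452 0.0291 0.251 ] w 0.0869 toolx yaw 0.2419 F [-0.1  0.8 -1.2]
units of 3cm [ 1.5  -1.38  0.04]
az 0.05599488472229724
```

```bash
python3 -m crank '[{"claw":-1,"dx":0.75,"dy":-0.7,"dz":0,"ax":0,"ay":0,"az":0.05},{"claw":-1,"dx":0.75,"dy":-0.7,"dz":0,"ax":0,"ay":0,"az":0},{"claw":-1,"dx":0,"dy":0,"dz":0.9,"ax":0,"ay":0,"az":0},{"claw":-1,"dx":0,"dy":0,"dz":0.9,"ax":0,"ay":0,"az":0},{"claw":-1,"dx":0,"dy":0,"dz":0.9,"ax":0,"ay":0,"az":0},{"claw":-1,"dx":0,"dy":0,"dz":0.3,"ax":0,"ay":0,"az":0},{"claw":-1,"dx":0,"dy":0,"dz":0,"ax":0,"ay":0,"az":0},{"claw":-1,"dx":0,"dy":0,"dz":0,"ax":0,"ay":0,"az":0}]' 
python3 -c "
from h import *
from bench import r
dl([.579,.080,.085],.236)
c=r.camera('side')
cv2.imwrite('pics/s1.png',cv2.resize(c['color'][110:290,150:330,::-1],None,fx=3,fy=3))"
```

```text
time: 2.77
ee_pos: [0.5787, 0.0751, 0.1623]
eef_rot: [0.993, 0.115, 0.0, 0.0]
ft_force: [1.7, -0.3, 0.8]
width: 0.087
grip_force: 0.0
t 2.7667 ee [0.5787 0.0751 0.1623] w 0.087 toolx yaw 0.2302 F [ 1.7 -0.3  0.8]
units of 3cm [ 0.05 -0.16  2.57]
az -0.05573120080817843
```

View pics/s1.png

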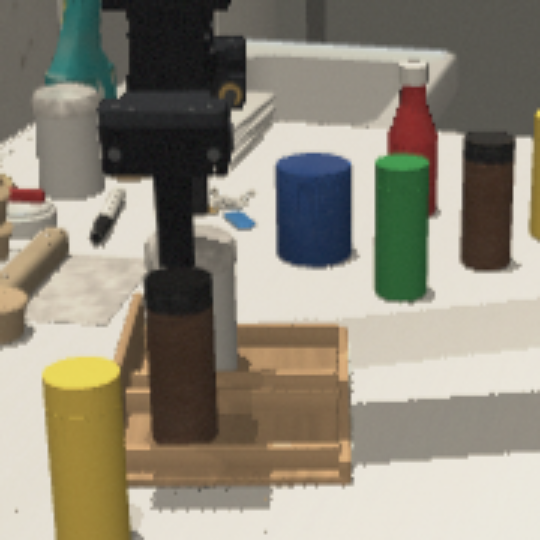

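The picture shows the fingers centred over jar_old, with the finger at crop column 177 and the jar at column 180. I'll descend and grip.

```bash
python3 -m crank '[{"claw":-1,"dx":0.05,"dy":-0.15,"dz":0.6,"ax":0,"ay":0,"az":-0.05},{"claw":-1,"dx":0,"dy":0,"dz":0.6,"ax":0,"ay":0,"az":0},{"claw":-1,"dx":0,"dy":0,"dz":0.6,"ax":0,"ay":0,"az":0},{"claw":-1,"dx":0,"dy":0,"dz":0.6,"ax":0,"ay":0,"az":0},{"claw":-1,"dx":0,"dy":0,"dz":0.2,"ax":0,"ay":0,"az":0},{"claw":-1,"dx":0,"dy":0,"dz":0,"ax":0,"ay":0,"az":0},{"claw":-1,"dx":0,"dy":0,"dz":0,"ax":0,"ay":0,"az":0}]' 25
python3 -m crank '[{"claw":1,"dx":0,"dy":0,"dz":0,"ax":0,"ay":0,"az":0},{"claw":1,"dx":0,"dy":0,"dz":0,"ax":0,"ay":0,"az":0},{"claw":1,"dx":0,"dy":0,"dz":0,"ax":0,"ay":0,"az":0},{"claw":1,"dx":0,"dy":0,"dz":0,"ax":0,"ay":0,"az":0},{"claw":1,"dx":0,"dy":0,"dz":0,"ax":0,"ay":0,"az":0},{"claw":1,"dx":0,"dy":0,"dz":0,"ax":0,"ay":0,"az":0},{"claw":1,"dx":0,"dy":0,"dz":0,"ax":0,"ay":0,"az":0},{"claw":1,"dx":0,"dy":0,"dz":0,"ax":0,"ay":0,"az":0}]' 25
```

```text
time: 3.4
ee_pos: [0.5799, 0.0804, 0.0851]
eef_rot: [0.993, 0.118, 0.001, 0.0]
ft_force: [-0.1, -0.2, 0.7]
width: 0.0869
grip_force: 0.0
time: 4.07
ee_pos: [0.5791, 0.0807, 0.0836]
eef_rot: [0.993, 0.118, 0.0, -0.0]
ft_force: [-0.1, 1.7, 2.4]
width: 0.0444
grip_force: 24.9
```

```bash
python3 -m crank '[{"claw":1,"dx":0,"dy":0,"dz":-0.2,"ax":0,"ay":0,"az":0},{"claw":1,"dx":0,"dy":0,"dz":-0.25,"ax":0,"ay":0,"az":0},{"claw":1,"dx":-0.2,"dy":0,"dz":0,"ax":0,"ay":0,"az":0},{"claw":1,"dx":-0.45,"dy":0,"dz":0,"ax":0,"ay":0,"az":0},{"claw":1,"dx":-0.5,"dy":0,"dz":0,"ax":0,"ay":0,"az":0},{"claw":1,"dx":-0.5,"dy":0,"dz":0,"ax":0,"ay":0,"az":0},{"claw":1,"dx":-0.5,"dy":0,"dz":0,"ax":0,"ay":0,"az":0},{"claw":1,"dx":-0.3,"dy":0,"dz":0,"ax":0,"ay":0,"az":0}]'
python3 -m crank '[{"claw":1,"dx":-0.08,"dy":0,"dz":0,"ax":0,"ay":0,"az":0},{"claw":1,"dx":0,"dy":0,"dz":0,"ax":0,"ay":0,"az":0},{"claw":1,"dx":0,"dy":0,"dz":0,"ax":0,"ay":0,"az":0}]'
python3 - <<'E'
from h import *
from bench import r
u=np.array([np.cos(.236),np.sin(.236)])
p=np.array([.5791,.0807])-.076*u
dl([*p,.0836],.236)
a=r.camera('side')['color'][170:290,180:300,::-1];b=r.camera('top')['color'][130:240,150:280,::-1]
o=np.zeros((480,800,3),np.uint8);o[:360,:360]=cv2.resize(a,None,fx=3,fy=3);o[:330,380:770]=cv2.resize(b,None,fx=3,fy=3)
cv2.imwrite('pics/s2.png',o)
E
```

```text
time: 4.73
ee_pos: [0.5058, 0.0625, 0.0969]
eef_rot: [0.993, 0.118, -0.001, 0.0]
ft_force: [-0.2, 0.1, -4.1]
width: 0.0443
grip_force: 24.9
time: 4.98
ee_pos: [0.5059, 0.0626, 0.0973]
eef_rot: [0.993, 0.118, 0.0, 0.0]
ft_force: [0.9, -0.1, -4.8]
width: 0.0443
grip_force: 24.9
t 4.9833 ee [0.5059 0.0626 0.0973] w 0.0443 toolx yaw 0.2357 F [ 0.9 -0.1 -4.8]
units of 3cm [-0.02 -0.02  0.46]
az -0.0026320691764434804
```

View pics/s2.png

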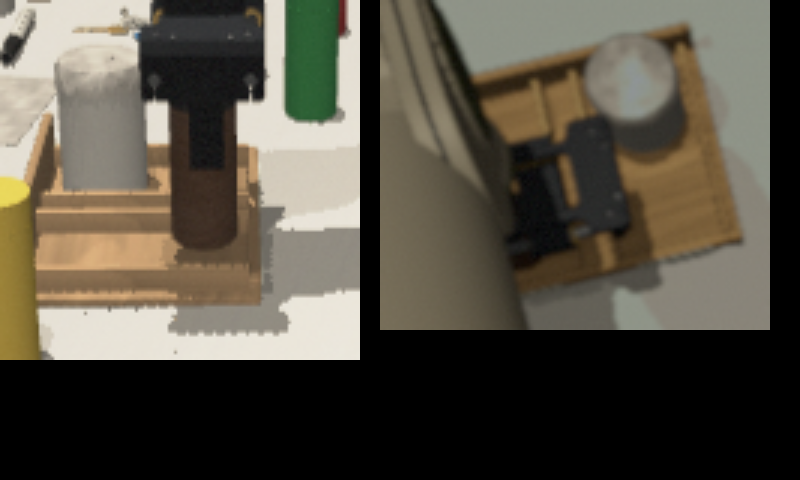

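jar_old is held upright just inside the lip. Its bottom is at crop (205,243) and the lip is near column 247. I'll lower it and release.

```bash
python3 -m crank '[{"claw":1,"dx":0,"dy":0,"dz":0.15,"ax":0,"ay":0,"az":0},{"claw":1,"dx":0,"dy":0,"dz":0.15,"ax":0,"ay":0,"az":0},{"claw":1,"dx":0,"dy":0,"dz":0.1,"ax":0,"ay":0,"az":0},{"claw":1,"dx":0,"dy":0,"dz":0.04,"ax":0,"ay":0,"az":0},{"claw":1,"dx":0,"dy":0,"dz":0,"ax":0,"ay":0,"az":0},{"claw":1,"dx":0,"dy":0,"dz":0,"ax":0,"ay":0,"az":0}]'
python3 -m crank '[{"claw":-1,"dx":0,"dy":0,"dz":0,"ax":0,"ay":0,"az":0},{"claw":-1,"dx":0,"dy":0,"dz":0,"ax":0,"ay":0,"az":0},{"claw":-1,"dx":0,"dy":0,"dz":0,"ax":0,"ay":0,"az":0},{"claw":-1,"dx":0,"dy":0,"dz":0,"ax":0,"ay":0,"az":0},{"claw":-1,"dx":0,"dy":0,"dz":0,"ax":0,"ay":0,"az":0},{"claw":-1,"dx":0,"dy":0,"dz":0,"ax":0,"ay":0,"az":0},{"claw":-1,"dx":0,"dy":0,"dz":0,"ax":0,"ay":0,"az":0}]'
```

```text
time: 5.58
ee_pos: [0.5052, 0.0627, 0.0837]
eef_rot: [0.993, 0.118, -0.0, -0.0]
ft_force: [-0.2, -0.1, -4.1]
width: 0.0439
grip_force: 24.9
time: 6.17
ee_pos: [0.5053, 0.0625, 0.0839]
eef_rot: [0.993, 0.118, 0.0, 0.0]
ft_force: [0.1, 0.5, 0.3]
width: 0.0823
grip_force: 0.0
```

```bash
python3 -m crank '[{"claw":-1,"dx":0,"dy":0,"dz":-0.3,"ax":0,"ay":0,"az":0},{"claw":-1,"dx":0,"dy":0,"dz":-0.7,"ax":0,"ay":0,"az":0},{"claw":-1,"dx":0,"dy":0,"dz":-0.9,"ax":0,"ay":0,"az":0},{"claw":-1,"dx":0,"dy":0,"dz":-0.9,"ax":0,"ay":0,"az":0},{"claw":-1,"dx":0,"dy":0,"dz":-0.9,"ax":0,"ay":0,"az":0},{"claw":-1,"dx":0,"dy":0,"dz":-0.9,"ax":0,"ay":0,"az":0},{"claw":-1,"dx":0,"dy":0,"dz":-0.9,"ax":0,"ay":0,"az":0},{"claw":-1,"dx":0,"dy":0,"dz":0,"ax":0,"ay":0,"az":0}]'
python3 -c "
from h import *
dl([.432,-.313,.25],.236)"
```

```text
time: 6.83
ee_pos: [0.5072, 0.0634, 0.2547]
eef_rot: [0.993, 0.118, 0.004, 0.0]
ft_force: [0.9, 0.5, -0.2]
width: 0.0871
grip_force: 0.0
t 6.8333 ee [0.5072 0.0634 0.2547] w 0.0871 toolx yaw 0.2364 F [ 0.9  0.5 -0.2]
units of 3cm [-5.38 11.61  0.14]
az 0.003447773677345948
```

```bash
python3 -m crank '[{"claw":-1,"dx":-0.36,"dy":0.8,"dz":0,"ax":0,"ay":0,"az":0},{"claw":-1,"dx":-0.36,"dy":0.8,"dz":0,"ax":0,"ay":0,"az":0},{"claw":-1,"dx":-0.36,"dy":0.8,"dz":0,"ax":0,"ay":0,"az":0},{"claw":-1,"dx":-0.36,"dy":0.8,"dz":0,"ax":0,"ay":0,"az":0},{"claw":-1,"dx":-0.36,"dy":0.8,"dz":0,"ax":0,"ay":0,"az":0},{"claw":-1,"dx":-0.36,"dy":0.8,"dz":0,"ax":0,"ay":0,"az":0},{"claw":-1,"dx":-0.36,"dy":0.8,"dz":0,"ax":0,"ay":0,"az":0},{"claw":-1,"dx":-0.36,"dy":0.8,"dz":0,"ax":0,"ay":0,"az":0}]' >/dev/null
python3 -m crank '[{"claw":-1,"dx":-0.36,"dy":0.8,"dz":0,"ax":0,"ay":0,"az":0},{"claw":-1,"dx":-0.36,"dy":0.8,"dz":0,"ax":0,"ay":0,"az":0},{"claw":-1,"dx":-0.36,"dy":0.8,"dz":0,"ax":0,"ay":0,"az":0},{"claw":-1,"dx":-0.36,"dy":0.8,"dz":0,"ax":0,"ay":0,"az":0},{"claw":-1,"dx":-0.36,"dy":0.8,"dz":0,"ax":0,"ay":0,"az":0},{"claw":-1,"dx":-0.36,"dy":0.8,"dz":0,"ax":0,"ay":0,"az":0},{"claw":-1,"dx":0,"dy":0,"dz":0,"ax":0,"ay":0,"az":0},{"claw":-1,"dx":0,"dy":0,"dz":0,"ax":0,"ay":0,"az":0}]'
python3 - <<'E'
from h import *
from bench import r
dl([.432,-.313,.16],.236)
b=r.camera('top')['color'][130:250,140:280,::-1];a=r.camera('side')['color'][120:290,180:350,::-1]
o=np.zeros((480,800,3),np.uint8);o[:425,:425]=cv2.resize(a,None,fx=2.5,fy=2.5);o[:300,440:790]=cv2.resize(b,None,fx=2.5,fy=2.5)
cv2.imwrite('pics/s3.png',o)
E
```

```text
time: 8.17
ee_pos: [0.4361, -0.3006, 0.2488]
eef_rot: [0.993, 0.116, -0.0, -0.0]
ft_force: [-0.2, 0.7, 0.1]
width: 0.0871
grip_force: 0.0
t 8.1667 ee [ 0.4361 -0.3006  0.2488] w 0.0871 toolx yaw 0.2333 F [-0.2  0.7  0.1]
units of 3cm [-0.23  0.37  2.96]
az -0.02558611775941957
```

View pics/s3.png

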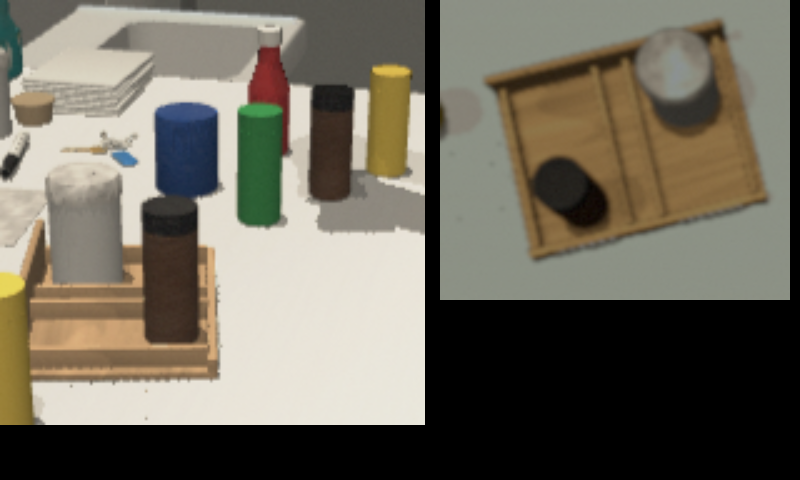

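jar_old stands upright at the front, with the lid at crop (562,183) and its base near (593,228). I'll check its offset from the lip, then descend on jar_new.

```bash
python3 -m crank '[{"claw":-1,"dx":-0.23,"dy":0.37,"dz":0.5,"ax":0,"ay":0,"az":0},{"claw":-1,"dx":0,"dy":0,"dz":0.8,"ax":0,"ay":0,"az":0},{"claw":-1,"dx":0,"dy":0,"dz":0.8,"ax":0,"ay":0,"az":0},{"claw":-1,"dx":0,"dy":0,"dz":0.7,"ax":0,"ay":0,"az":0},{"claw":-1,"dx":0,"dy":0,"dz":0,"ax":0,"ay":0,"az":0},{"claw":-1,"dx":0,"dy":0,"dz":0,"ax":0,"ay":0,"az":0}]'
python3 - <<'E'
from h import *
from bench import r
dl([.432,-.313,.078],.236)
c=r.camera('top');s=r.camera('side')
u=np.array([np.cos(.236),np.sin(.236)])
f=lambda x,y,z:onz(c,140+(x-440)/2.5,130+y/2.5,z)[:2]
lid=f(562,183,.127);
print("lid",lid,lid@u,"front edge u",f(533,258,0)@u,f(768,200,0)@u,"back",f(488,80,.05)@u,f(720,22,.05)@u,"lip top outer",f(535,253,.02)@u)
print("base edge u",f(593,228,.008)@u)
cv2.imwrite('pics/s4.png',cv2.resize(s['color'][100:220,250:400,::-1],None,fx=4,fy=4))
E
```

```text
time: 8.77
ee_pos: [0.4328, -0.3106, 0.1648]
eef_rot: [0.993, 0.119, -0.0, -0.001]
ft_force: [0.8, 0.1, -0.1]
width: 0.0869
grip_force: 0.0
t 8.7667 ee [ 0.4328 -0.3106  0.1648] w 0.0869 toolx yaw 0.2376 F [ 0.8  0.1 -0.1]
units of 3cm [-0.04  0.07  2.89]
az 0.015524120858166785
lid [0.50464032 0.05871062] 0.504379643869756 front edge u 0.4701988514696991 0.470519588449882 back 0.6284937122111333 0.6303791435171856 lip top outer 0.47100995602022744
base edge u 0.48262400669767136
```

View pics/s4.png

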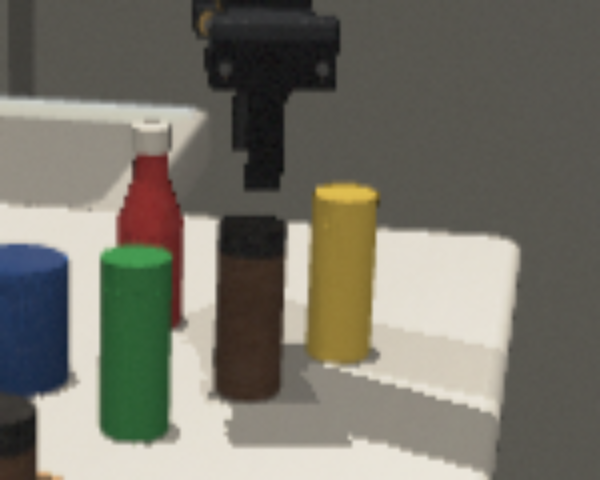

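Run:
```python
from h import *
import pickle
s=pickle.load(open("c0.pkl","rb"))["side"];t=pickle.load(open("c0.pkl","rb"))["top"]
e=np.array([.4328,-.3106]);v=np.array([-.234,.972])
print("finger pred",proj(s,[*(e+v*.0586),.16]),"seen",250+263/4)
for x in(.425,.432,.439,.446):print(x,proj(s,[x,-.313,.119]),proj(s,[x,-.313,.0]), "top lid",proj(t,[x,-.313,.119]))
print("seen lid",250+252/4,"base",250+248/4)
```

```text
finger pred [315.79212923 145.90906382] seen 315.75
0.425 [316.30293308 155.11401467] [314.74751771 197.74334953] top lid [372.67875236 241.41267848]
0.432 [313.64126778 154.93684502] [312.17442173 197.53083651] top lid [372.54534303 237.9484201 ]
0.439 [310.98490813 154.76002852] [309.60628723 197.31873326] top lid [372.4122479  234.49232027]
0.446 [308.3338383  154.58356414] [307.04309988 197.1070386 ] top lid [372.27946584 231.04435022]
seen lid 313.0 base 312.0
```

The finger column agrees with its prediction (315.8), and jar_new is confirmed at x≈0.433. I'll descend and grip.

```bash
python3 -m crank '[{"claw":-1,"dx":0,"dy":0.07,"dz":0.6,"ax":0,"ay":0,"az":0},{"claw":-1,"dx":0,"dy":0,"dz":0.7,"ax":0,"ay":0,"az":0},{"claw":-1,"dx":0,"dy":0,"dz":0.7,"ax":0,"ay":0,"az":0},{"claw":-1,"dx":0,"dy":0,"dz":0.6,"ax":0,"ay":0,"az":0},{"claw":-1,"dx":0,"dy":0,"dz":0.25,"ax":0,"ay":0,"az":0},{"claw":-1,"dx":0,"dy":0,"dz":0,"ax":0,"ay":0,"az":0},{"claw":-1,"dx":0,"dy":0,"dz":0,"ax":0,"ay":0,"az":0}]' 25
python3 -m crank '[{"claw":1,"dx":0,"dy":0,"dz":0,"ax":0,"ay":0,"az":0},{"claw":1,"dx":0,"dy":0,"dz":0,"ax":0,"ay":0,"az":0},{"claw":1,"dx":0,"dy":0,"dz":0,"ax":0,"ay":0,"az":0},{"claw":1,"dx":0,"dy":0,"dz":0,"ax":0,"ay":0,"az":0},{"claw":1,"dx":0,"dy":0,"dz":0,"ax":0,"ay":0,"az":0},{"claw":1,"dx":0,"dy":0,"dz":0,"ax":0,"ay":0,"az":0},{"claw":1,"dx":0,"dy":0,"dz":0,"ax":0,"ay":0,"az":0},{"claw":1,"dx":0,"dy":0,"dz":0,"ax":0,"ay":0,"az":0}]' 25
python3 -m crank '[{"claw":1,"dx":0,"dy":0,"dz":-0.3,"ax":0,"ay":0,"az":0},{"claw":1,"dx":0,"dy":0,"dz":-0.7,"ax":0,"ay":0,"az":0},{"claw":1,"dx":0,"dy":0,"dz":-0.9,"ax":0,"ay":0,"az":0},{"claw":1,"dx":0,"dy":0,"dz":-0.9,"ax":0,"ay":0,"az":0},{"claw":1,"dx":0,"dy":0,"dz":-0.9,"ax":0,"ay":0,"az":0},{"claw":1,"dx":0,"dy":0,"dz":-0.9,"ax":0,"ay":0,"az":0},{"claw":1,"dx":0,"dy":0,"dz":-0.8,"ax":0,"ay":0,"az":0},{"claw":1,"dx":0,"dy":0,"dz":0,"ax":0,"ay":0,"az":0}]'
python3 -c "
from h import *
dl([.5762,.0797,.24],.236)"
```

```text
time: 9.45
ee_pos: [0.4339, -0.3142, 0.0807]
eef_rot: [0.993, 0.118, 0.001, 0.0]
ft_force: [0.0, -0.1, 0.2]
width: 0.0872
grip_force: 0.0
time: 10.12
ee_pos: [0.4331, -0.3138, 0.0793]
eef_rot: [0.993, 0.118, -0.0, -0.0]
ft_force: [-0.1, 1.0, 0.5]
width: 0.0443
grip_force: 25.0
time: 10.78
ee_pos: [0.4348, -0.3147, 0.2466]
eef_rot: [0.993, 0.118, 0.003, 0.002]
ft_force: [0.8, -1.0, -3.1]
width: 0.0438
grip_force: 25.0
t 10.7833 ee [ 0.4348 -0.3147  0.2466] w 0.0438 toolx yaw 0.236 F [ 0.8 -1.  -3.1]
units of 3cm [  7.66 -11.68   0.19]
az 0.00025127556564181455
```

```bash
python3 -m crank '[{"claw":1,"dx":0.25,"dy":-0.4,"dz":0,"ax":0,"ay":0,"az":0},{"claw":1,"dx":0.5,"dy":-0.75,"dz":0,"ax":0,"ay":0,"az":0},{"claw":1,"dx":0.5,"dy":-0.75,"dz":0,"ax":0,"ay":0,"az":0},{"claw":1,"dx":0.5,"dy":-0.75,"dz":0,"ax":0,"ay":0,"az":0},{"claw":1,"dx":0.5,"dy":-0.75,"dz":0,"ax":0,"ay":0,"az":0},{"claw":1,"dx":0.5,"dy":-0.75,"dz":0,"ax":0,"ay":0,"az":0},{"claw":1,"dx":0.5,"dy":-0.75,"dz":0,"ax":0,"ay":0,"az":0},{"claw":1,"dx":0.5,"dy":-0.75,"dz":0,"ax":0,"ay":0,"az":0}]' >/dev/null
python3 -m crank '[{"claw":1,"dx":0.5,"dy":-0.75,"dz":0,"ax":0,"ay":0,"az":0},{"claw":1,"dx":0.5,"dy":-0.75,"dz":0,"ax":0,"ay":0,"az":0},{"claw":1,"dx":0.5,"dy":-0.75,"dz":0,"ax":0,"ay":0,"az":0},{"claw":1,"dx":0.5,"dy":-0.75,"dz":0,"ax":0,"ay":0,"az":0},{"claw":1,"dx":0.5,"dy":-0.75,"dz":0,"ax":0,"ay":0,"az":0},{"claw":1,"dx":0.5,"dy":-0.75,"dz":0,"ax":0,"ay":0,"az":0},{"claw":1,"dx":0.3,"dy":-0.5,"dz":0,"ax":0,"ay":0,"az":0},{"claw":1,"dx":0,"dy":0,"dz":0,"ax":0,"ay":0,"az":0}]'
python3 -c "
from h import *
dl([.5753,.0793,.1],.236)"
```

```text
time: 12.12
ee_pos: [0.5633, 0.0518, 0.2398]
eef_rot: [0.993, 0.121, -0.001, -0.002]
ft_force: [-1.1, -0.3, -4.5]
width: 0.0441
grip_force: 25.0
t 12.1167 ee [0.5633 0.0518 0.2398] w 0.0441 toolx yaw 0.2425 F [-1.1 -0.3 -4.5]
units of 3cm [ 0.61 -0.78  4.66]
az 0.06216590797131944
```

Next I'll centre over the target at height, then go down partway and check.

```bash
python3 -m crank '[{"claw":1,"dx":0.3,"dy":-0.4,"dz":0,"ax":0,"ay":0,"az":0.06},{"claw":1,"dx":0.3,"dy":-0.4,"dz":0,"ax":0,"ay":0,"az":0},{"claw":1,"dx":0,"dy":0,"dz":0,"ax":0,"ay":0,"az":0},{"claw":1,"dx":0,"dy":0,"dz":0.5,"ax":0,"ay":0,"az":0},{"claw":1,"dx":0,"dy":0,"dz":0.5,"ax":0,"ay":0,"az":0},{"claw":1,"dx":0,"dy":0,"dz":0.5,"ax":0,"ay":0,"az":0},{"claw":1,"dx":0,"dy":0,"dz":0,"ax":0,"ay":0,"az":0},{"claw":1,"dx":0,"dy":0,"dz":0,"ax":0,"ay":0,"az":0}]'
python3 - <<'E'
from h import *
from bench import r
dl([.5753,.0793,.089],.236)
a=r.camera('side')['color'][110:280,160:330,::-1]
cv2.imwrite('pics/s5.png',cv2.resize(a,None,fx=3,fy=3))
E
```

```text
time: 12.78
ee_pos: [0.575, 0.0732, 0.1952]
eef_rot: [0.993, 0.115, -0.001, 0.0]
ft_force: [-0.6, 0.0, -3.7]
width: 0.044
grip_force: 25.0
t 12.7833 ee [0.575  0.0732 0.1952] w 0.044 toolx yaw 0.2296 F [-0.6  0.  -3.7]
units of 3cm [ 0.06 -0.19  3.54]
az -0.06132928721411713
```

View pics/s5.png

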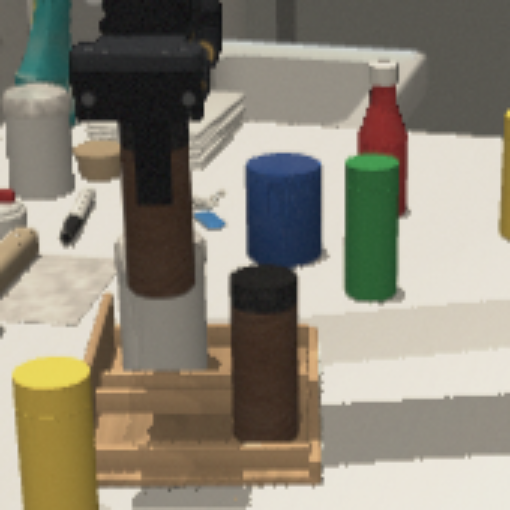

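The held jar is clear of jar_old, with its right edge at column 194 against jar_old's left edge at 232, and it tilts only very slightly. I'll lower it now, slowly at the end.

```bash
python3 -m crank '[{"claw":1,"dx":0.05,"dy":-0.19,"dz":0.3,"ax":0,"ay":0,"az":-0.06},{"claw":1,"dx":0,"dy":0,"dz":0.5,"ax":0,"ay":0,"az":0},{"claw":1,"dx":0,"dy":0,"dz":0.6,"ax":0,"ay":0,"az":0},{"claw":1,"dx":0,"dy":0,"dz":0.6,"ax":0,"ay":0,"az":0},{"claw":1,"dx":0,"dy":0,"dz":0.6,"ax":0,"ay":0,"az":0},{"claw":1,"dx":0,"dy":0,"dz":0.4,"ax":0,"ay":0,"az":0},{"claw":1,"dx":0,"dy":0,"dz":0.2,"ax":0,"ay":0,"az":0},{"claw":1,"dx":0,"dy":0,"dz":0.1,"ax":0,"ay":0,"az":0}]'
python3 -m crank '[{"claw":1,"dx":0,"dy":0,"dz":0.1,"ax":0,"ay":0,"az":0},{"claw":1,"dx":0,"dy":0,"dz":0,"ax":0,"ay":0,"az":0},{"claw":1,"dx":0,"dy":0,"dz":0,"ax":0,"ay":0,"az":0},{"claw":1,"dx":0,"dy":0,"dz":0,"ax":0,"ay":0,"az":0}]'
python3 -c "
from h import *
dl([.5753,.0793,.0873],.236)"
```

```text
time: 13.5
ee_pos: [0.5761, 0.0798, 0.0967]
eef_rot: [0.993, 0.118, -0.0, -0.0]
ft_force: [-0.4, -1.1, -4.1]
width: 0.0439
grip_force: 25.0
time: 13.83
ee_pos: [0.5767, 0.0797, 0.0951]
eef_rot: [0.993, 0.118, 0.001, 0.0]
ft_force: [-1.0, -0.1, -5.0]
width: 0.044
grip_force: 25.0
t 13.8333 ee [0.5767 0.0797 0.0951] w 0.044 toolx yaw 0.2359 F [-1.  -0.1 -5. ]
units of 3cm [-0.05  0.    0.26]
az -0.000991920032218994
```

```bash
python3 -m crank '[{"claw":1,"dx":0,"dy":0,"dz":0.08,"ax":0,"ay":0,"az":0},{"claw":1,"dx":0,"dy":0,"dz":0.08,"ax":0,"ay":0,"az":0},{"claw":1,"dx":0,"dy":0,"dz":0.08,"ax":0,"ay":0,"az":0},{"claw":1,"dx":0,"dy":0,"dz":0.03,"ax":0,"ay":0,"az":0},{"claw":1,"dx":0,"dy":0,"dz":0,"ax":0,"ay":0,"az":0},{"claw":1,"dx":0,"dy":0,"dz":0,"ax":0,"ay":0,"az":0}]'
```

```text
time: 14.33
ee_pos: [0.5767, 0.0798, 0.0873]
eef_rot: [0.993, 0.118, 0.001, 0.0]
ft_force: [-3.2, -1.2, 6.2]
width: 0.0444
grip_force: 24.9
```

```bash
python3 -m crank '[{"claw":1,"dx":0,"dy":0,"dz":0,"ax":0,"ay":0,"az":0},{"claw":1,"dx":0,"dy":0,"dz":0,"ax":0,"ay":0,"az":0},{"claw":1,"dx":0,"dy":0,"dz":0,"ax":0,"ay":0,"az":0}]' 5
python3 -m crank '[{"claw":-1,"dx":0,"dy":0,"dz":0,"ax":0,"ay":0,"az":0},{"claw":-1,"dx":0,"dy":0,"dz":0,"ax":0,"ay":0,"az":0},{"claw":-1,"dx":0,"dy":0,"dz":0,"ax":0,"ay":0,"az":0},{"claw":-1,"dx":0,"dy":0,"dz":0,"ax":0,"ay":0,"az":0},{"claw":-1,"dx":0,"dy":0,"dz":0,"ax":0,"ay":0,"az":0},{"claw":-1,"dx":0,"dy":0,"dz":0,"ax":0,"ay":0,"az":0},{"claw":-1,"dx":0,"dy":0,"dz":0,"ax":0,"ay":0,"az":0},{"claw":-1,"dx":0,"dy":0,"dz":0,"ax":0,"ay":0,"az":0}]'
python3 -m crank '[{"claw":-1,"dx":0,"dy":0,"dz":-0.3,"ax":0,"ay":0,"az":0},{"claw":-1,"dx":0,"dy":0,"dz":-0.7,"ax":0,"ay":0,"az":0},{"claw":-1,"dx":0,"dy":0,"dz":-0.9,"ax":0,"ay":0,"az":0},{"claw":-1,"dx":0,"dy":0,"dz":-0.9,"ax":0,"ay":0,"az":0},{"claw":-1,"dx":0,"dy":0,"dz":-0.9,"ax":0,"ay":0,"az":0},{"claw":-1,"dx":0,"dy":0,"dz":-0.9,"ax":0,"ay":0,"az":0},{"claw":-1,"dx":0,"dy":0,"dz":-0.9,"ax":0,"ay":0,"az":0},{"claw":-1,"dx":0,"dy":0,"dz":0,"ax":0,"ay":0,"az":0}]'
python3 -m crank '[{"claw":-1,"dx":-0.3,"dy":0.7,"dz":0,"ax":0,"ay":0,"az":0},{"claw":-1,"dx":-0.4,"dy":0.8,"dz":0,"ax":0,"ay":0,"az":0},{"claw":-1,"dx":-0.4,"dy":0.8,"dz":0,"ax":0,"ay":0,"az":0},{"claw":-1,"dx":-0.4,"dy":0.8,"dz":0,"ax":0,"ay":0,"az":0},{"claw":-1,"dx":-0.4,"dy":0.8,"dz":0,"ax":0,"ay":0,"az":0},{"claw":-1,"dx":-0.4,"dy":0.8,"dz":0,"ax":0,"ay":0,"az":0},{"claw":-1,"dx":-0.4,"dy":0.8,"dz":0,"ax":0,"ay":0,"az":0},{"claw":-1,"dx":-0.4,"dy":0.8,"dz":0,"ax":0,"ay":0,"az":0}]'
python3 -m crank '[{"claw":-1,"dx":-0.4,"dy":0.8,"dz":0,"ax":0,"ay":0,"az":0},{"claw":-1,"dx":-0.4,"dy":0.8,"dz":0,"ax":0,"ay":0,"az":0},{"claw":-1,"dx":-0.4,"dy":0.6,"dz":0,"ax":0,"ay":0,"az":0},{"claw":-1,"dx":0,"dy":0,"dz":0,"ax":0,"ay":0,"az":0},{"claw":-1,"dx":0,"dy":0,"dz":0,"ax":0,"ay":0,"az":0}]'
python3 - <<'E'
from h import *
from bench import r
b=r.camera('top')['color'][130:250,140:280,::-1];a=r.camera('side')['color'][150:290,180:320,::-1]
o=np.zeros((440,800,3),np.uint8);o[:420,:420]=cv2.resize(a,None,fx=3,fy=3);o[:300,440:790]=cv2.resize(b,None,fx=2.5,fy=2.5)
cv2.imwrite('pics/s6.png',o)
E
```

```text
time: 14.58
ee_pos: [0.5771, 0.0799, 0.0873]
eef_rot: [0.993, 0.118, 0.001, 0.0]
ft_force: [-2.7, 0.2, 5.5]
width: 0.0447
grip_force: 5.0
time: 15.25
ee_pos: [0.5763, 0.0796, 0.0862]
eef_rot: [0.993, 0.118, -0.0, 0.0]
ft_force: [0.5, 0.3, -0.3]
width: 0.085
grip_force: 0.0
time: 15.92
ee_pos: [0.5782, 0.0805, 0.2577]
eef_rot: [0.993, 0.118, 0.004, 0.0]
ft_force: [0.3, 0.2, -0.4]
width: 0.0872
grip_force: 0.0
time: 16.58
ee_pos: [0.5296, -0.127, 0.2519]
eef_rot: [0.993, 0.118, 0.0, 0.0]
ft_force: [0.1, 0.4, 0.5]
width: 0.087
grip_force: 0.0
time: 17.0
ee_pos: [0.51, -0.1996, 0.2516]
eef_rot: [0.993, 0.117, 0.0, 0.0]
ft_force: [-0.2, 0.7, -0.4]
width: 0.0874
grip_force: 0.0
```

View pics/s6.png

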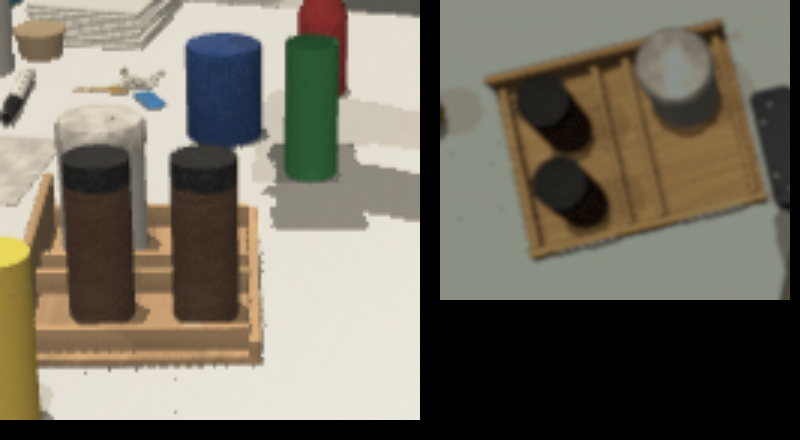

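Both jars stand upright in the left row, with jar_new's lid at crop (545,98) and jar_old's at (562,183). The shaker hasn't moved and the arm is clear, so I'll hand in.

```bash
python3 -c "
from bench import r
print(r.close_job())"
```

```text
the job is handed in; nothing more can be done
None
```

I handed the job in at about 17 s: the older jar stands at the front lip of the left row with the new jar upright behind it, and the flour shaker hasn't visibly moved; the judge's result was not shown.

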